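# Tip a tube insert out of its flush heater nest onto the foam pad

### The job

Take the aluminium tube insert out of the block heater: it sits flush, with no room for fingers beside it, so press down its orange-marked end until it rocks over and stays tipped by itself with the other end standing up, and take your hand off it. Then grip the raised end, lift the insert out and, without dropping it, leave it lying flat with the wells up in the middle of the white foam pad, its long sides parallel to the pad's long sides. Leave the dropper bottle, pen, amber bottle and timer where they are.

Things in the scene. Friction and masses are not known exactly. Their poses are not given: they have to be found in the camera images.
- heater: Grey block heater, housing 180 (x) x 110 (y) x 71 mm high, fixed; origin at the centre of its underside, z up. Open-topped upright-walled pocket from x = -61 to +65 mm, y = -27 to +27, mouth (rim) at z = 71. Its +x end, away from the robot, bears an orange bar on the rim; a control panel is on its -x face.
- heater_ridge (a point): Middle of the ridge across the pocket floor, at x = 0, z = 34.5 mm of the heater; axes as the heater. The floor is level on the -x side and falls away at 25 degrees on the +x side, so that the insert can rock over the ridge. Pressed past balance it drops on to the slope and stays there, tilted 25 degrees (0.436 rad).
- insert: Solid aluminium block, two rows of five 11.5 mm wells in its top, 110 (x) x 50 (y) x 36 mm high, 0.24 to 0.38 kg, centre of mass at its middle; origin at the centre of its underside, z up. At first level in the pocket, 0.5 mm below the rim, x axis along the heater's, origin about 4.5 mm to the -x side of the ridge, about 2 mm free at each long side. Some 1 N on its +x end rocks it.
- insert_raised (a point): Middle of the top edge of the insert's unmarked (-x) end. Once tipped it stands about 21 mm above the rim, at about x = -38 mm of the heater; the part above the rim is then a wedge from x = -48 to +8 mm, 50 mm wide, that can be gripped across its long sides.
- insert_press (a point): Middle of the orange-marked (+x) end of the insert's top face, 10 mm from that end: the place to press.
- foam_pad: White foam rack lying upside down as a rest pad, 150 (x) x 182 (y) x 27 mm high, fixed, with a flat top carrying fine dimples; origin at the centre of its underside; its long sides run along its own y axis.
- dropper: Bystander: small white dropper bottle with a blue cap, 29 mm across, 85 mm high, standing; origin at the centre of its underside.
- pen: Bystander: white marker pen with a black cap, 131 mm long (y) and 12 mm thick, lying; origin at the centre of its underside.
- amber_bottle: Bystander: small brown bottle with a white cap, 50 mm across, 99 mm high; origin at the centre of its underside.
- timer: Bystander: white count-down timer, 62 x 66 x 21 mm, lying; origin at the centre of its underside.

How it is judged:
By the outcome, as a careful person would: the job done as asked, in the order asked, and still so for the second after the job is handed in, with the robot touching nothing.
It also fails if it takes over 54 s, if anything falls off the work surface, if the arm or the gripper's body presses on something with over 40 N, if the wrist force passes 120 N, or if a joint passes its speed limit or range.

### The arm

A 6-joint arm with a two-finger parallel gripper is mounted at the origin on a cart in front of the work surface, level with it; the furniture and walls round the work are solid. World frame = base frame: x ahead of the robot, y to its left, z up, the work surface at z = 0. Lengths are in m, angles in rad, forces in N, time in s.
With the tool pointing down it reaches from about 0.325 to 1 m from the base axis. Payload 5.1 kg.
Tool frame: the origin (TCP) lies on the centre line of the jaws, within the pads' length; the fingertips stand 8 mm ahead of it and the grasp point (between the pads) lies 11 mm behind it; z points along the fingers, y is the line along which they close (so a half turn about z gives the same grasp; the last joint's range is limited). The gripper opens to 85 mm and grips with 20 to 120 N. Pads are 22 mm wide; open, the fingers measure 114 mm over their backs; the gripper's body (76 mm by 85 mm) begins 54 mm behind the grasp point. The pads swing forward as they close: fully open they stand 13 mm farther back than shut.
Start: joints at [1.265, 0.124, 1.65, -0, 1.367, -0.083], TCP at [0.144, 0.634, 0.239] pointing down, gripper open.
Joint ranges: [-2.61, 2.61], [-1.02, 2.33], [0.03, 2.71], [-1.35, 4.49], [0.32, 2.68], [-2.91, 2.91]. Speed limits (rad/s): [2.57, 2.57, 3.14, 3.14, 3.14, 3.14].

### API

Orientations are given as a unit quaternion [w, x, y, z].
In Python, from rig import bot gives the robot as it stands.
- The arm moves only by the tool servo_tool, never from a script. Its argument "rows" is a list of rows, each a list of 3 entries, a list of its own where there are three numbers: the shift along the tool's x, y, z in m, then the turn about the tool's z in rad, then the closure, from -1 (fully open) to 1 (shut). In form: [[[tx, ty, tz], spin, grip], ...]. A call has 1 to 20 rows; each row shifts and turns the commanded pose from where the row before left it, along the tool's axes as they then stand; what a row does not reach is not made up. A row lasts 1/10 s, in which the tool goes at most 50 mm and 8.59 degrees, less where a joint would pass 70% of its speed; a pose out of reach is approached as far as the arm can. A call is refused whole if a number of a shift passes 0.05 or a number of a turn 0.15, either way. A call with a gripper value outside its range is refused whole. The fingers move at their own pace and stop on an object; "force" is the grip in N (left out, the last holds). Time passes only in rows, so rows that do not move let the fingers close. It gives the time, the measured TCP pose, the force, the opening and the grip force at its end, in the units of the state.
- bot.get_state(): the state, without advancing time (a new reading comes with each control period).
- bot.capture(name): name is "scene" or "top" or "wrist"; returns the picture (420x560x3 uint8, red, green, blue); there is no depth.
- bot.camera_params(name): a dict with "vfov" (degrees; the focal length in pixels is half the picture's height over the tangent of half this angle, whatever the lens; pixels are square), "cx", "cy" (the principal point, pixels), "R" (3x3) and "t" (3): a world point X has camera coordinates R X + t. Camera axes: x right, y down, z forward; pixel columns grow to the right and rows downward; lengths in m; the calibration is good to about 2 mm. The wrist camera is an equidistant fisheye: a pixel r from the principal point sees the ray r / f radians off the axis. A picture is of the moment at which its call begins: read the wrist's pose just before it. camera_params takes no time and is no camera call; for the wrist camera it gives the pose at the moment of the call.
- bot.sign_off(): hands the job in; it is judged then, once.
The state is a dict: "time": time; "joint_pos": joint angles; "qd": joint speeds; "effort": joint torques, N m; "tool_pos": TCP position; "orientation": TCP orientation; "contact_force": force on the tool from outside, world axes, zero at the start; "torque": the same for the moment, N m; "width": finger opening in m; "grip_force": force on a finger pad.
Only numpy, scipy, OpenCV 4.12 (cv2) and the standard library are available. Lean on these libraries where they do the work, as an engineer would, in place of code of your own. Each camera call takes 0.05 s, during which the arm holds its last target. There are 200 camera calls.

## Working session

There is one attempt and no reset: what is moved stays moved. The work goes in short steps, Python scripts to look and compute and a tool call to move; the robot and the scene stay as the last step left them, time stands still between calls to the robot, and variables do not carry over. Pictures are saved under pics/ and viewed, at most 10 in all, crops included, and the job is handed in when it is done.

Besides the shell and the picture viewer there is one more tool, called after "Emit:" by a JSON object that holds its "api" and its "payload", one argument or row to a line. servo_tool: Moves the arm, as the interface text tells. Its arguments: {"type":"object","properties":{"rows":{"type":"array"},"force":{"type":"number"}},"required":["rows"]}

```bash
mkdir -p pics; ls
python3 - <<'E'
from rig import bot
import cv2,numpy as np
s=bot.get_state();print({k:np.round(v,4).tolist() for k,v in s.items()})
for n in("scene","top"):
    p=bot.camera_params(n);print(n,{k:np.round(v,4).tolist() for k,v in p.items()})
    cv2.imwrite(f"pics/{n}0.png",bot.capture(n)[:,:,::-1])
E
```

```text
pics
{'time': 0.0, 'joint_pos': [1.2654, 0.1245, 1.6517, 0.0, 1.3675, -0.0826], 'qd': [-0.0007, 0.0005, -0.0013, 0.003, 0.0013, 0.0016], 'effort': [0.0009, -42.3597, -36.5453, 0.0, 0.007, 0.0], 'tool_pos': [0.1435, 0.6334, 0.2381], 'orientation': [-0.0002, 0.1112, 0.9938, -0.001], 'contact_force': [-0.4599, -1.0833, 0.3702], 'torque': [0.0238, 0.0311, -0.03], 'grip_force': 0.0, 'width': 0.0851}
scene {'vfov': 56.6589, 'cx': 277.7261, 'cy': 210.6459, 'R': [[0.5875, -0.8092, 0.0011], [-0.3799, -0.277, -0.8826], [0.7145, 0.5181, -0.4702]], 't': [-0.4311, 0.2349, 0.6568]}
top {'vfov': 55.497, 'cx': 276.7199, 'cy': 209.6214, 'R': [[-0.0089, -0.9998, 0.0204], [-0.9896, 0.0059, -0.1434], [0.1432, -0.0215, -0.9895]], 't': [-0.113, 0.5934, 1.1848]}
```

View pics/top0.png

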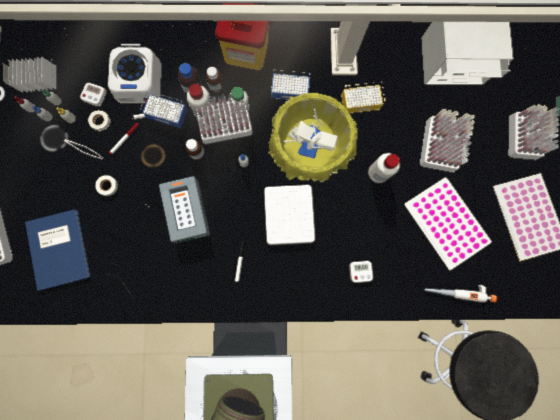

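View pics/scene0.png

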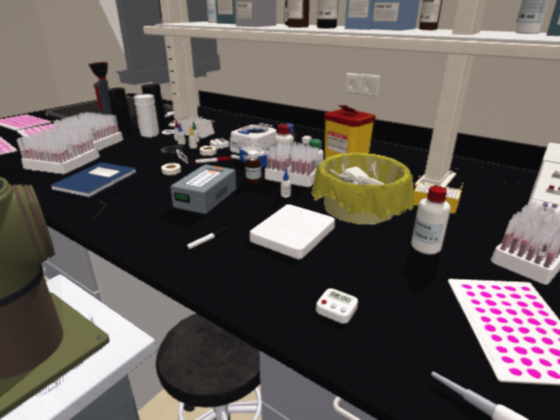

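The top view shows the heater at about (184,209), the pad at (290,214), the pen at (239,265), the dropper at (243,160), the amber bottle at (195,148) and the timer at (361,271). The arm is outside the top view. I'll take measurements next, with an enlarged crop.

```bash
cat > h.py <<'E'
from rig import bot
import numpy as np, cv2
def f(p): return 210/np.tan(np.radians(p["vfov"])/2)
def cast(p,uv,z,fish=False):
    uv=np.atleast_2d(uv).astype(float); d=(uv-[p["cx"],p["cy"]])/f(p)
    if fish:
        r=np.linalg.norm(d,axis=1,keepdims=True)+1e-9; d=np.hstack([d/r*np.sin(r),np.cos(r)])
    else: d=np.hstack([d,np.ones((len(d),1))])
    R=np.array(p["R"]); C=-R.T@np.array(p["t"]); w=d@R
    return C+w*((z-C[2])/w[:,2])[:,None]
def rect(mask):
    c=max(cv2.findContours(mask.astype(np.uint8),cv2.RETR_EXTERNAL,cv2.CHAIN_APPROX_NONE)[0],key=cv2.contourArea)
    return c, cv2.minAreaRect(c)
def worldrect(p,c,z,fish=False):
    w=cast(p,c.reshape(-1,2),z,fish)[:,:2]
    return cv2.minAreaRect((w*1000).astype(np.float32))
E
python3 - <<'E'
from h import *
im=cv2.imread("pics/top0.png"); p=bot.camera_params("top")
g=im.min(2); m=np.zeros_like(g); m[175:255,258:320]=g[175:255,258:320]>150
c,r=rect(m); print("pad",worldrect(p,c,.027))
hsv=cv2.cvtColor(im,cv2.COLOR_BGR2HSV); h,s,v=cv2.split(hsv)
m=np.zeros_like(g); m[170:200,150:220]=((h<22)&(s>90)&(v>70))[170:200,150:220]
n,l,st,ce=cv2.connectedComponentsWithStats(m)
for i in range(1,n): print(st[i],ce[i],cast(p,ce[i],.071))
cv2.imwrite("pics/c1.png",cv2.resize(im[135:260,140:330],None,fx=4.2,fy=4.2,interpolation=cv2.INTER_CUBIC))
E
```

```text
pad ((581.5739135742188, -155.827392578125), (179.64453125, 148.12376403808594), 2.4162707328796387)
[172 182  10   4  24] [176.41666667 183.41666667] [[0.67046447 0.1857485  0.071     ]]
[175 193  10   4  23] [179.43478261 194.56521739] [[0.63617451 0.17578398 0.071     ]]
```

View pics/c1.png

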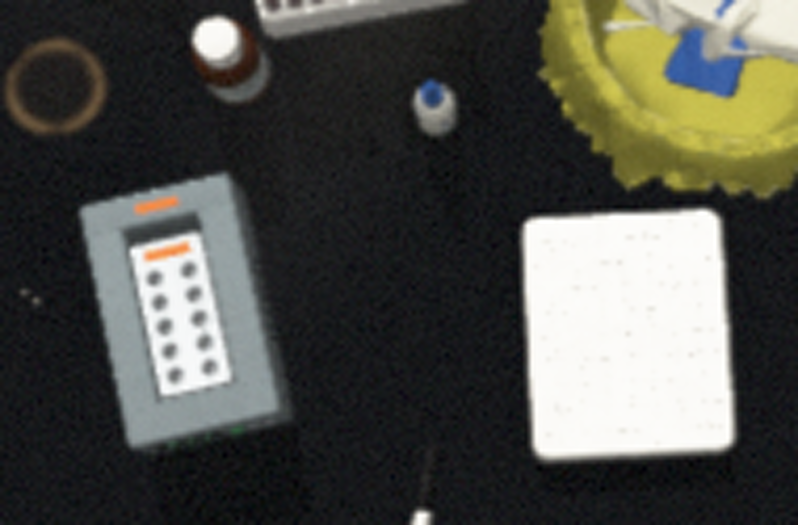

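The crop shows the pocket with the white insert, from (130,240) to (230,395). The orange mark is at its far end and the free gap is on the +x side. Next I'll measure the insert.

Run:
```python
from h import *
im=cv2.imread("pics/top0.png"); p=bot.camera_params("top"); g=im.min(2)
h,s,v=cv2.split(cv2.cvtColor(im,cv2.COLOR_BGR2HSV))
m=np.zeros_like(g); R=np.s_[185:232,165:200]
m[R]=((g>190)|((h<22)&(s>90)&(v>70)))[R]
c,r=rect(m); print("insert",worldrect(p,c,.0705))
m=np.zeros_like(g);R=np.s_[172:245,155:215]; m[R]=(v>70)[R]; m=cv2.morphologyEx(m,cv2.MORPH_OPEN,np.ones((3,3)))
c,r=rect(m); print("heater",worldrect(p,c,.071))
# obstacles: base x,y
print(cast(p,[[243,163],[197,155],[240,265],[361,271]],.0)[:,:2])
```

```text
insert ((591.4808349609375, 165.58761596679688), (109.70747375488281, 49.86536407470703), 13.25663948059082)
heater ((592.9505615234375, 163.91615295410156), (185.4047393798828, 114.18661499023438), 13.290434837341309)
[[ 0.75211136 -0.01046435]
 [ 0.7792731   0.13844354]
 [ 0.42496258 -0.00215688]
 [ 0.40301138 -0.38072275]]
```

Emit:
{"api": "servo_tool", "payload": {
  "rows": [
    [[-0.036,-0.021,0.005],0,1],
    [[-0.036,-0.021,0.005],0,1],
    [[-0.036,-0.021,0.005],0,1],
    [[-0.036,-0.021,0.005],0,1],
    [[-0.036,-0.021,0.005],0,1],
    [[-0.036,-0.021,0.005],0,1],
    [[-0.036,-0.021,0.005],0,1],
    [[-0.036,-0.021,0.005],0,1],
    [[-0.036,-0.021,0.005],0,1],
    [[-0.036,-0.021,0.005],0,1],
    [[-0.036,-0.021,0.005],0,1],
    [[-0.036,-0.021,0.005],0,1],
    [[-0.036,-0.021,0.005],0,1],
    [[-0.036,-0.021,0.005],0,1],
    [[-0.036,-0.021,0.005],0,1],
    [[-0.036,-0.021,0.005],-0.1,1],
    [[0,0,0],-0.12,1],
    [[0,0,0],-0.12,1],
    [[0,0,0],-0.115,1],
    [[0,0,0],0,1]
  ]
}}

```text
time: 2.1
tool_pos: [0.6309, 0.1787, 0.1585]
orientation: [-0.001, -0.116, 0.993, -0.0]
contact_force: [0.3, 0.0, 0.6]
width: -0.0003
grip_force: 0.0
```

```bash
cat >> h.py <<'E'
from scipy.spatial.transform import Rotation as Ro
def go(target,xang):
    s=bot.get_state(); q=s["orientation"]; R=Ro.from_quat([q[1],q[2],q[3],q[0]]).as_matrix()
    a=np.degrees(np.arctan2(R[1,0],R[0,0])); d=(xang-a+180)%360-180
    print("t",s["time"],"pos",np.round(s["tool_pos"],4),"xang",round(a,2),"zaxis",np.round(R[:,2],3),"F",np.round(s["contact_force"],1),"w",round(s["width"],4),"g",s["grip_force"],"q6",round(s["joint_pos"][5],2))
    print("tool shift now",np.round(R.T@(np.array(target)-s["tool_pos"]),4),"spin",round(-np.radians(d),3))
E
python3 - <<'E'
from h import *
go([.6353,.1759,.085],193.27)
p=bot.camera_params("wrist");print({k:np.round(v,4).tolist() for k,v in p.items()})
cv2.imwrite("pics/w1.png",bot.capture("wrist")[:,:,::-1])
E
```

```text
t 2.1 pos [0.6309 0.1787 0.1585] xang -166.73 zaxis [-0.001 -0.    -1.   ] F [0.3 0.  0.6] w -0.0003 g 0.0 q6 -1.61
tool shift now [-0.0038 -0.0037  0.0735] spin 0.0
{'vfov': 65.7065, 'cx': 280.6242, 'cy': 210.3636, 'R': [[-0.2299, 0.9732, -0.0008], [0.9338, 0.2208, 0.2816], [0.2742, 0.064, -0.9595]], 't': [-0.0279, -0.6425, 0.1176]}
```

View pics/w1.png

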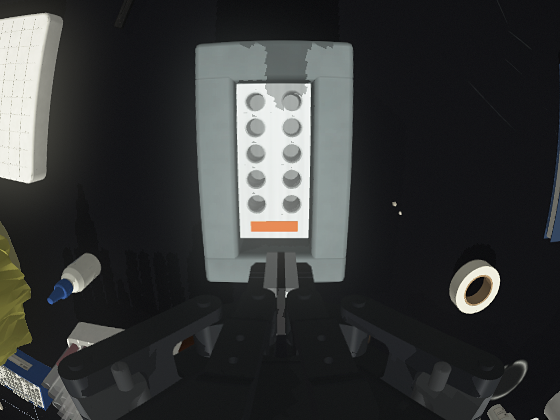

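The wrist view shows the insert from (237,82) to (311,238), its orange mark at (275,226), and the closed fingers at (280,258). I'll cross-check the top-view numbers from here.

Run:
```python
from h import *
im=cv2.imread("pics/w1.png"); p=bot.camera_params("wrist")
h,s,v=cv2.split(cv2.cvtColor(im,cv2.COLOR_BGR2HSV))
m=((h<22)&(s>120)&(v>100)).astype(np.uint8); m[:210]=0;m[240:]=0
c,_=rect(m); print(worldrect(p,c,.0705,True))
g=im.min(2); m=np.zeros_like(g); m[75:245,225:325]=((g>200)|((h<22)&(s>120)&(v>100)))[75:245,225:325]
c,_=rect(m); print(worldrect(p,c,.0705,True))
```

```text
((637.4248046875, 174.3978271484375), (6.944999694824219, 33.63552474975586), 13.250770568847656)
((592.8373413085938, 163.6954345703125), (109.6995849609375, 50.135292053222656), 13.270565032958984)
```

Emit:
{"api": "servo_tool", "payload": {
  "rows": [
    [[-0.002,-0.0025,0.02],0,1],
    [[-0.002,-0.0025,0.02],0,1],
    [[0,0,0.02],0,1],
    [[0,0,0.006],0,1],
    [[0,0,0.004],0,1],
    [[0,0,0.004],0,1],
    [[0,0,0.004],0,1]
  ]
}}

```text
time: 2.85
tool_pos: [0.6369, 0.1752, 0.0823]
orientation: [0.001, -0.116, 0.993, 0.0]
contact_force: [-0.6, -0.1, 0.5]
width: -0.0001
grip_force: 0.0
```

Emit:
{"api": "servo_tool", "payload": {
  "rows": [
    [[0,0,0.003],0,1],
    [[0,0,0.002],0,1],
    [[0,0,0.002],0,1],
    [[0,0,0.002],0,1],
    [[0,0,0.001],0,1],
    [[0,0,0.001],0,1],
    [[0,0,0],0,1]
  ]
}}

```text
time: 3.55
tool_pos: [0.6368, 0.1751, 0.0708]
orientation: [0.001, -0.116, 0.993, 0.0]
contact_force: [2.4, 1.0, 1.7]
width: -0.0
grip_force: 1.5
```

Run:
```python
from h import *
go([.636,.175,.068],193.27)
cv2.imwrite("pics/w2.png",bot.capture("wrist")[:,:,::-1])
```

```text
t 3.55 pos [0.6368 0.1751 0.0708] xang -166.7 zaxis [ 0.002  0.    -1.   ] F [2.4 1.  1.7] w -0.0 g 1.4579520653933287 q6 -1.62
tool shift now [0.0008 0.0001 0.0028] spin 0.001
```

View pics/w2.png

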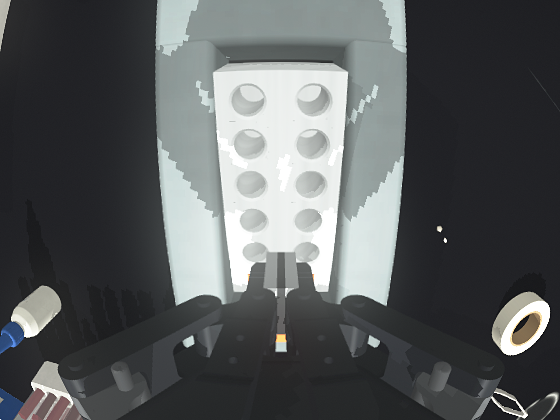

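The far end has risen at about (280,68), so the insert is partly rocked. I'll press a little more in small steps.

Emit:
{"api": "servo_tool", "payload": {
  "rows": [
    [[0,0,0.0015],0,1],
    [[0,0,0.0015],0,1],
    [[0,0,0.001],0,1],
    [[0,0,0],0,1],
    [[0,0,0],0,1]
  ]
}}

```text
time: 4.1
tool_pos: [0.6386, 0.1755, 0.0682]
orientation: [0.003, -0.116, 0.993, 0.0]
contact_force: [6.3, 1.1, 4.5]
width: 0.0001
grip_force: 3.2
```

Run:
```python
from h import *
go([.636,.175,.068],193.27)
im=bot.capture("wrist")[:,:,::-1]; im0=cv2.imread("pics/w2.png")
for a in(im0,im): print([np.where(a[:,c].min(1)[:250]>170)[0][:1] for c in(240,280,320)], [np.where(a[100].min(1)>200)[0][[0,-1]]])
cv2.imwrite("pics/w3.png",im)
```

```text
t 4.1 pos [0.6386 0.1755 0.0682] xang -166.7 zaxis [ 0.006  0.001 -1.   ] F [6.3 1.1 4.5] w 0.0001 g 3.1728804856538773 q6 -1.62
tool shift now [0.0026 0.0001 0.0002] spin 0.0
[array([64]), array([62]), array([63])] [array([202, 369])]
[array([60]), array([58]), array([59])] [array([200, 375])]
```

Emit:
{"api": "servo_tool", "payload": {
  "rows": [
    [[0,0,-0.006],0,1],
    [[0,0,-0.01],0,1],
    [[0,0,-0.02],0,1],
    [[0,0,-0.03],0,1],
    [[0,0,-0.02],0,1],
    [[0,0,0],0,1]
  ]
}}

```text
time: 4.75
tool_pos: [0.6374, 0.1753, 0.1559]
orientation: [0.002, -0.116, 0.993, 0.0]
contact_force: [0.1, -0.0, 0.1]
width: 0.0001
grip_force: 0.0
```

Run:
```python
from h import *
go([.636,.175,.068],193.27)
cv2.imwrite("pics/w4.png",bot.capture("wrist")[:,:,::-1])
```

```text
t 4.75 pos [0.6374 0.1753 0.1559] xang -166.69 zaxis [ 0.004  0.001 -1.   ] F [ 0.1 -0.   0.1] w 0.0001 g 0.0 q6 -1.62
tool shift now [0.0018 0.0001 0.0879] spin 0.001
```

View pics/w4.png

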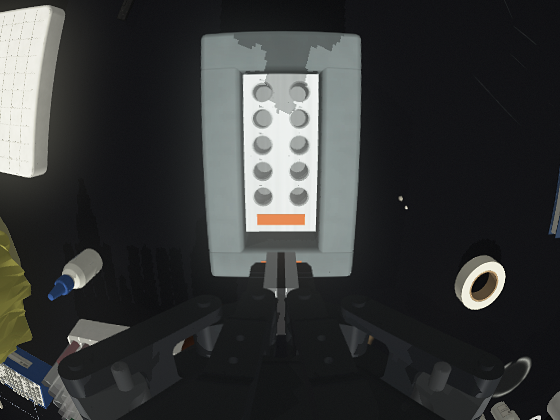

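It fell back level, so I hadn't pressed it past balance. I'll measure where the insert sits now and press nearer the end, clear of the wells.

Run:
```python
from h import *
im=cv2.imread("pics/w4.png"); p=bot.camera_params("wrist")
h,s,v=cv2.split(cv2.cvtColor(im,cv2.COLOR_BGR2HSV))
m=((h<22)&(s>120)&(v>100)).astype(np.uint8); m[:205]=0;m[235:]=0
c,_=rect(m); print(worldrect(p,c,.0705,True))
g=im.min(2); m=np.zeros_like(g); m[65:240,235:330]=((g>200)|((h<22)&(s>120)&(v>100)))[65:240,235:330]
c,_=rect(m); print(worldrect(p,c,.0705,True))
# finger tips visible: rows 250-290; along-axis coord of finger inner edge at tip height
s_=bot.get_state()["tool_pos"]; print(cast(p,[[281,252],[281,289]],s_[2]-.008,True)-s_)
```

```text
((635.4735107421875, 173.84068298339844), (7.429493427276611, 33.212684631347656), 13.341296195983887)
((590.8370971679688, 163.11326599121094), (108.36760711669922, 49.568172454833984), 13.355031967163086)
[[-0.0084142  -0.00268921 -0.008     ]
 [ 0.01160181  0.00206096 -0.008     ]]
```

Emit:
{"api": "servo_tool", "payload": {
  "rows": [
    [[0.0015,0,0.03],0,1],
    [[0,0,0.03],0,1],
    [[0,0,0.01],0,1],
    [[0,0,0.005],0,1],
    [[0,0,0.002],0,1],
    [[0,0,0],0,1]
  ]
}}

```text
time: 5.4
tool_pos: [0.635, 0.1747, 0.0758]
orientation: [0.0, -0.116, 0.993, 0.0]
contact_force: [-0.3, -0.2, 0.4]
width: 0.0001
grip_force: 0.0
```

Emit:
{"api": "servo_tool", "payload": {
  "rows": [
    [[-0.002,0,0.002],0,1],
    [[-0.002,0,0.002],0,1],
    [[-0.002,0,0.002],0,1],
    [[-0.0015,0,0.002],0,1],
    [[-0.001,0,0.001],0,1],
    [[0,0,0],0,1]
  ]
}}

```text
time: 6.0
tool_pos: [0.643, 0.1766, 0.066]
orientation: [-0.0, -0.116, 0.993, -0.0]
contact_force: [-0.7, 0.7, -0.1]
width: -0.0
grip_force: 0.0
```

Run:
```python
from h import *
go([.6447,.177,.0645],193.27)
```

```text
t 6.0 pos [0.643  0.1766 0.066 ] xang -166.69 zaxis [-0. -0. -1.] F [-0.7  0.7 -0.1] w -0.0 g 0.0 q6 -1.62
tool shift now [-0.0018 -0.      0.0015] spin 0.001
```

Emit:
{"api": "servo_tool", "payload": {
  "rows": [
    [[0,0,-0.01],0,1],
    [[0,0,-0.02],0,1],
    [[0,0,-0.04],0,1],
    [[0,0,-0.02],0,1],
    [[0,0,0],0,1]
  ]
}}

```text
time: 6.5
tool_pos: [0.6458, 0.1772, 0.1625]
orientation: [0.005, -0.116, 0.993, 0.0]
contact_force: [-0.0, -0.2, 0.2]
width: -0.0002
grip_force: 0.0
```

Run:
```python
from h import *
go([.6447,.177,.0645],193.27)
cv2.imwrite("pics/w5.png",bot.capture("wrist")[:,:,::-1])
```

```text
t 6.5 pos [0.6458 0.1772 0.1625] xang -166.69 zaxis [ 0.009  0.002 -1.   ] F [-0.  -0.2  0.2] w -0.0002 g 0.0 q6 -1.62
tool shift now [0.0021 0.0001 0.098 ] spin 0.001
```

View pics/w5.png

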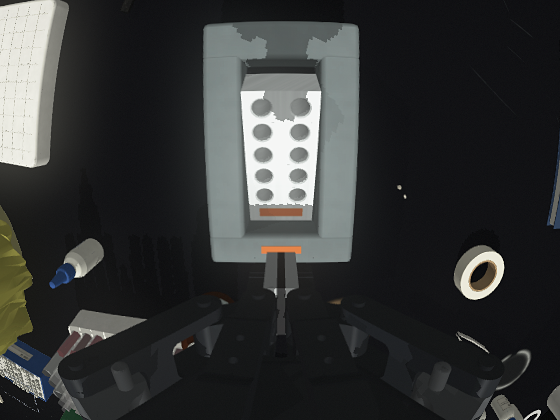

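The insert is tipped and stays that way by itself. Its raised top edge runs from about (241,91) to (321,91), the end face is visible above that, and the orange end is sunk at (281,212). Now I'll find the raised edge.

Run:
```python
from h import *
p=bot.camera_params("wrist")
a=cast(p,[[241,91],[321,91]],.092,True); print(a,np.linalg.norm(a[1]-a[0])); M=a.mean(0)
t=np.radians(13.27); u=np.array([np.cos(t),np.sin(t),0]); n=np.array([-u[1],u[0],0])
H=np.array([.5922,.1646,0])+.0045*u
print("raised in heater frame",(M-H)@u,(M-H)@n, "insert line lateral of press",)
for g in(-.022,): 
    T=M+u*(.018); T[2]=.125; print(T); go(T,193.27)
```

```text
[[0.56449905 0.13205774 0.092     ]
 [0.55319379 0.17975534 0.092     ]] 0.04901907644260504
raised in heater frame -0.03895851180092519 -0.000805356160400391 insert line lateral of press
[0.57636581 0.16003826 0.125     ]
t 6.55 pos [0.6444 0.1769 0.1596] xang -166.69 zaxis [ 0.005  0.001 -1.   ] F [ 0.3 -0.1 -0.1] w -0.0 g 0.0 q6 -1.62
tool shift now [ 0.0703 -0.0007  0.0342] spin 0.001
```

Emit:
{"api": "servo_tool", "payload": {
  "rows": [
    [[0.0175,0,0],0,-0.32],
    [[0.0175,-0.0007,0],0,-0.32],
    [[0.0175,0,0.01],0,-0.32],
    [[0.0175,0,0.01],0,-0.32],
    [[0,0,0.014],0,-0.32],
    [[0,0,0],0,-0.32],
    [[0,0,0],0,-0.32]
  ]
}}

```text
time: 7.25
tool_pos: [0.5751, 0.1598, 0.1213]
orientation: [-0.001, -0.116, 0.993, -0.0]
contact_force: [1.4, 0.2, -0.4]
width: 0.0563
grip_force: 0.0
```

Run:
```python
from h import *
go([.5764,.160,.086],193.27)
cv2.imwrite("pics/w6.png",bot.capture("wrist")[:,:,::-1])
```

```text
t 7.25 pos [0.5751 0.1598 0.1213] xang -166.7 zaxis [-0.001 -0.    -1.   ] F [ 1.4  0.2 -0.4] w 0.0563 g 0.0 q6 -1.62
tool shift now [-0.0014 -0.0001  0.0353] spin 0.001
```

View pics/w6.png

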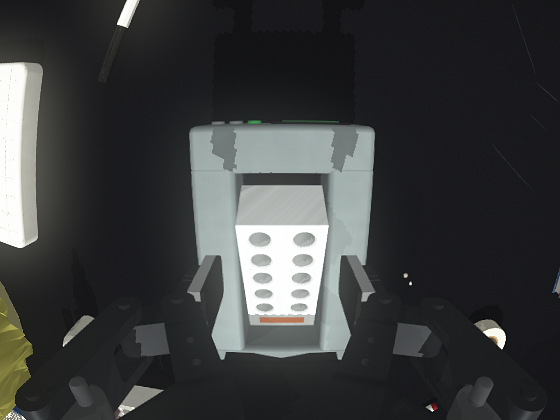

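The jaws straddle the insert evenly: finger inner faces at about columns 215 and 348, raised edge from 235 to 328. I'll descend until the tips feel the rim.

Emit:
{"api": "servo_tool", "payload": {
  "rows": [
    [[-0.0014,0,0.015],0,-0.32],
    [[0,0,0.012],0,-0.32],
    [[0,0,0.005],0,-0.32],
    [[0,0,0.002],0,-0.32],
    [[0,0,0],0,-0.32]
  ]
}}

```text
time: 7.8
tool_pos: [0.5762, 0.1601, 0.0877]
orientation: [-0.001, -0.116, 0.993, -0.0]
contact_force: [0.1, 0.6, 0.5]
width: 0.0563
grip_force: 0.0
```

Emit:
{"api": "servo_tool", "payload": {
  "rows": [
    [[0,0,0.0015],0,-0.32],
    [[0,0,0.0015],0,-0.32],
    [[0,0,0],0,-0.32]
  ]
}}

```text
time: 8.1
tool_pos: [0.5765, 0.1602, 0.0855]
orientation: [0.0, -0.116, 0.993, 0.0]
contact_force: [-0.2, -0.2, -0.6]
width: 0.0562
grip_force: 0.0
```

Emit:
{"api": "servo_tool", "payload": {
  "rows": [
    [[0,0,0.0015],0,-0.32],
    [[0,0,0.0015],0,-0.32],
    [[0,0,0],0,-0.32]
  ]
}}

```text
time: 8.4
tool_pos: [0.5762, 0.1601, 0.0821]
orientation: [-0.0, -0.116, 0.993, -0.0]
contact_force: [0.0, -0.1, 0.2]
width: 0.0564
grip_force: 0.0
```

Emit:
{"api": "servo_tool", "payload": {
  "rows": [
    [[0,0,0.001],0,-0.32],
    [[0,0,0.001],0,-0.32],
    [[0,0,0],0,-0.32]
  ]
}}

```text
time: 8.7
tool_pos: [0.5763, 0.1601, 0.0801]
orientation: [-0.0, -0.116, 0.993, -0.0]
contact_force: [0.9, -0.1, -0.0]
width: 0.0563
grip_force: 0.0
```

Emit:
{"api": "servo_tool", "payload": {
  "rows": [
    [[0,0,0.001],0,-0.32],
    [[0,0,0.001],0,-0.32],
    [[0,0,0],0,-0.32]
  ]
}}

```text
time: 9.0
tool_pos: [0.5763, 0.1601, 0.0781]
orientation: [-0.0, -0.116, 0.993, -0.0]
contact_force: [-0.5, 0.2, 0.2]
width: 0.056
grip_force: 0.0
```

Emit:
{"api": "servo_tool", "payload": {
  "rows": [
    [[0,0,0.001],0,-0.32],
    [[0,0,0.0005],0,-0.32],
    [[0,0,0],0,-0.32]
  ]
}}

```text
time: 9.3
tool_pos: [0.5763, 0.1601, 0.0767]
orientation: [-0.0, -0.116, 0.993, -0.0]
contact_force: [0.8, 0.2, 0.0]
width: 0.0567
grip_force: 0.0
```

Emit:
{"api": "servo_tool", "payload": {
  "rows": [
    [[0,0,0.001],0,-0.32],
    [[0,0,0],0,-0.32]
  ]
}}

```text
time: 9.5
tool_pos: [0.5763, 0.1601, 0.0757]
orientation: [-0.0, -0.116, 0.993, -0.0]
contact_force: [-0.3, 0.9, -0.2]
width: 0.0565
grip_force: 0.0
```

Emit:
{"api": "servo_tool", "payload": {
  "rows": [
    [[0,0,0],0,-0.1],
    [[0,0,0],0,0.1],
    [[0,0,0],0,0.1],
    [[0,0,0],0,0.1],
    [[0,0,0],0,0.1]
  ],
  "force": 90
}}

```text
time: 10.0
tool_pos: [0.5767, 0.1602, 0.0766]
orientation: [0.0, -0.116, 0.993, -0.0]
contact_force: [-2.1, -0.5, 5.1]
width: 0.0476
grip_force: 94.8
```

Emit:
{"api": "servo_tool", "payload": {
  "rows": [
    [[0,0,-0.002],0,0.1],
    [[0,0,-0.004],0,0.1],
    [[0,0,-0.006],0,0.1],
    [[0,0,-0.008],0,0.1],
    [[0,0,-0.01],0,0.1],
    [[0,0,0],0,0.1]
  ]
}}

```text
time: 10.6
tool_pos: [0.5779, 0.1605, 0.1083]
orientation: [0.002, -0.116, 0.993, 0.0]
contact_force: [1.8, 0.1, -3.1]
width: 0.0479
grip_force: 92.9
```

Run:
```python
from h import *
go([.5764,.160,.20],193.27)
cv2.imwrite("pics/w7.png",bot.capture("wrist")[:,:,::-1])
```

```text
t 10.6 pos [0.5779 0.1605 0.1083] xang -166.69 zaxis [ 0.004  0.001 -1.   ] F [ 1.8  0.1 -3.1] w 0.0479 g 92.90800452232361 q6 -1.62
tool shift now [ 0.0012 -0.0001 -0.0917] spin 0.001
```

View pics/w7.png

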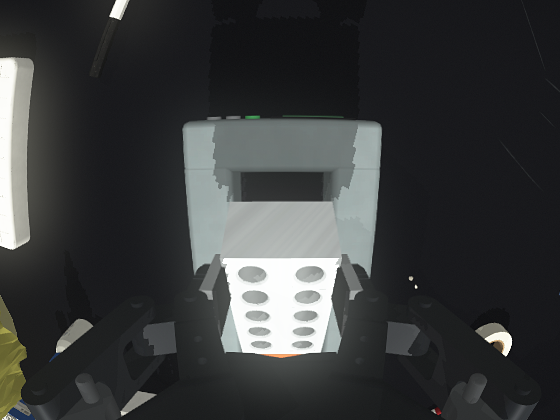

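The insert is held and clearing the pocket, with a grip of 93 N and about 3 N of weight showing at the wrist. I'll lift it fully and turn it to the pad's angle.

Emit:
{"api": "servo_tool", "payload": {
  "rows": [
    [[0,0,-0.01],0,0.1],
    [[0,0,-0.015],0,0.1],
    [[0,0,-0.015],0,0.1],
    [[0,0,-0.015],0,0.1],
    [[0,0,-0.015],0,0.1],
    [[0,0,-0.015],0,0.1],
    [[0,0,-0.008],0.03,0.1],
    [[0,0,0],0.06,0.1],
    [[0,0,0],0.06,0.1],
    [[0,0,0],0.04,0.1],
    [[0.001,-0.01,0],0,0.1],
    [[0.001,-0.02,0],0,0.1],
    [[0.001,-0.03,0],0,0.1],
    [[0.002,-0.03,0],0,0.1],
    [[0.002,-0.03,0],0,0.1],
    [[0.002,-0.03,0],0,0.1],
    [[0.002,-0.03,0],0,0.1],
    [[0.002,-0.03,0],0,0.1],
    [[0.002,-0.03,0],0,0.1],
    [[0.002,-0.03,0],0,0.1]
  ]
}}

```text
time: 12.65
tool_pos: [0.5702, -0.1122, 0.1989]
orientation: [-0.0, -0.021, 1.0, -0.0]
contact_force: [0.2, -0.5, -4.0]
width: 0.0477
grip_force: 93.3
```

Emit:
{"api": "servo_tool", "payload": {
  "rows": [
    [[0,-0.02,0],0,0.1],
    [[0,-0.016,0],0,0.1],
    [[0,-0.008,0],0,0.1],
    [[0,0,0],0,0.1],
    [[0,0,0],0,0.1]
  ]
}}

```text
time: 13.15
tool_pos: [0.5726, -0.1538, 0.1987]
orientation: [-0.0, -0.021, 1.0, 0.0]
contact_force: [-0.2, 0.5, -3.1]
width: 0.0474
grip_force: 93.4
```

Run:
```python
from h import *
go([.5706,-.1563,.10],182.4)
cv2.imwrite("pics/w8.png",bot.capture("wrist")[:,:,::-1])
cv2.imwrite("pics/s8.png",bot.capture("scene")[:,:,::-1])
im=cv2.imread("pics/s8.png")[80:300,150:430]
cv2.imwrite("pics/s8c.png",cv2.resize(im,None,fx=2.5,fy=2.5,interpolation=cv2.INTER_CUBIC))
```

```text
t 13.15 pos [ 0.5726 -0.1538  0.1987] xang -177.56 zaxis [-0.     0.001 -1.   ] F [-0.2  0.5 -3.1] w 0.0474 g 93.39889526367188 q6 -1.97
tool shift now [ 0.0021 -0.0025  0.0987] spin 0.001
```

View pics/s8c.png

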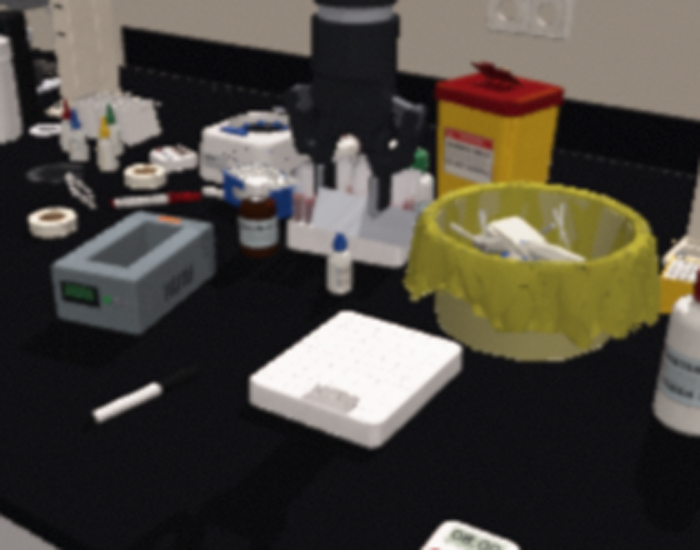

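The insert hangs tilted in the jaws above the pad, and the heater pocket is empty. That was my last allowed picture, so from here I'll check by numbers. First: has the tilt changed since the lift?

Run:
```python
import cv2,numpy as np
for n in("w7","w8"):
    g=cv2.imread(f"pics/{n}.png").min(2).astype(int)
    print(n,[(r,int(g[r,270:290].mean())) for r in range(190,300,6)], [np.where(g[r,150:420]>110)[0][[0,-1]]+150 for r in(225,250)])
```

```text
w7 [(190, 46), (196, 49), (202, 176), (208, 170), (214, 169), (220, 170), (226, 172), (232, 174), (238, 176), (244, 177), (250, 179), (256, 179), (262, 253), (268, 253), (274, 253), (280, 253), (286, 253), (292, 252), (298, 251)] [array([189, 374]), array([192, 372])]
w8 [(190, 231), (196, 233), (202, 143), (208, 146), (214, 144), (220, 143), (226, 143), (232, 143), (238, 143), (244, 143), (250, 143), (256, 142), (262, 234), (268, 234), (274, 234), (280, 233), (286, 229), (292, 228), (298, 227)] [array([204, 348]), array([207, 347])]
```

The tilt is unchanged. I'll descend until the low edge touches the pad.

Emit:
{"api": "servo_tool", "payload": {
  "rows": [
    [[0.002,-0.0025,0.01],0,0.1],
    [[0,0,0.02],0,0.1],
    [[0,0,0.025],0,0.1],
    [[0,0,0.02],0,0.1],
    [[0,0,0.015],0,0.1],
    [[0,0,0.01],0,0.1],
    [[0,0,0.003],0,0.1],
    [[0,0,0],0,0.1]
  ]
}}

```text
time: 14.05
tool_pos: [0.5709, -0.1569, 0.0958]
orientation: [-0.0, -0.021, 1.0, 0.0]
contact_force: [1.1, 0.4, -3.6]
width: 0.0476
grip_force: 93.4
```

Emit:
{"api": "servo_tool", "payload": {
  "rows": [
    [[0,0,0.002],0,0.1],
    [[0,0,0.002],0,0.1],
    [[0,0,0],0,0.1]
  ]
}}

```text
time: 14.35
tool_pos: [0.571, -0.157, 0.0922]
orientation: [0.0, -0.021, 1.0, -0.0]
contact_force: [0.7, 1.2, -3.8]
width: 0.0474
grip_force: 93.4
```

Emit:
{"api": "servo_tool", "payload": {
  "rows": [
    [[0,0,0.0015],0,0.1],
    [[0,0,0.0015],0,0.1],
    [[0,0,0],0,0.1]
  ]
}}

```text
time: 14.65
tool_pos: [0.5708, -0.1571, 0.0905]
orientation: [-0.0, -0.021, 1.0, -0.0]
contact_force: [-5.5, 0.4, 6.7]
width: 0.0478
grip_force: 94.5
```

Emit:
{"api": "servo_tool", "payload": {
  "rows": [
    [[0,0,0.001],0,0.1],
    [[0,0,0.001],0,0.1],
    [[0,0,0],0,0.1]
  ]
}}

```text
time: 14.95
tool_pos: [0.5706, -0.1573, 0.0898]
orientation: [-0.001, -0.021, 1.0, -0.0]
contact_force: [-11.1, 2.0, 13.7]
width: 0.0478
grip_force: 95.2
```

Emit:
{"api": "servo_tool", "payload": {
  "rows": [
    [[0.001,0,0],0,0.1],
    [[0.0025,0,0.002],0,0.1],
    [[0.0025,0,0.003],0,0.1],
    [[0.0024,0,0.0032],0,0.1],
    [[0,0,0],0,0.1]
  ],
  "force": 45
}}

```text
time: 15.45
tool_pos: [0.5642, -0.1577, 0.083]
orientation: [0.002, -0.021, 1.0, -0.001]
contact_force: [-8.1, 2.9, 14.4]
width: 0.0477
grip_force: 95.9
```

Emit:
{"api": "servo_tool", "payload": {
  "rows": [
    [[0.0024,0,0.0032],0,0.1],
    [[0.0021,0,0.0034],0,0.1],
    [[0,0,0],0,0.1]
  ]
}}

```text
time: 15.75
tool_pos: [0.5591, -0.158, 0.0759]
orientation: [0.001, -0.021, 1.0, -0.001]
contact_force: [-10.9, 3.0, 16.4]
width: 0.0478
grip_force: 96.7
```

```bash
cat >> h.py <<'E'
def tilt():
    im=bot.capture("wrist")[:,:,::-1]; g=im.min(2).astype(int)
    col=g[:,270:290].mean(1); r=np.arange(60,320); print("edges",[(int(i),int(col[i]),int(col[i+3])) for i in r if abs(col[i+3]-col[i])>35])
    return im
E
python3 - <<'E'
from h import *
go([.5496,-.1571,.056],182.4)
cv2.imwrite("pics/w9.png",tilt())
E
```

```text
t 15.75 pos [ 0.5591 -0.158   0.0759] xang -177.56 zaxis [ 0.003 -0.001 -1.   ] F [-10.9   3.   16.4] w 0.0478 g 96.67232751846313 q6 -1.98
tool shift now [0.0095 0.0013 0.0199] spin 0.001
edges [(122, 36, 92), (123, 36, 111), (124, 36, 116), (125, 92, 138), (126, 111, 150), (127, 116, 157), (207, 168, 126), (208, 169, 129), (250, 132, 177), (251, 132, 238), (252, 127, 244), (253, 177, 242)]
```

The end face has narrowed from 59 to 43 px, so the insert is rotating in the grip as planned. I'll continue the arc.

Emit:
{"api": "servo_tool", "payload": {
  "rows": [
    [[0.002,0.0005,0.0034],0,0.1],
    [[0.0018,0.0005,0.0036],0,0.1],
    [[0.0018,0,0.0036],0,0.1],
    [[0,0,0],0,0.1]
  ]
}}

```text
time: 16.2
tool_pos: [0.5537, -0.1581, 0.0646]
orientation: [0.002, -0.021, 1.0, -0.001]
contact_force: [-7.1, -0.9, 10.5]
width: 0.0475
grip_force: 97.2
```

Emit:
{"api": "servo_tool", "payload": {
  "rows": [
    [[0.0015,0,0.0036],0,0.1],
    [[0.001,0,0.003],0,0.1],
    [[0,0,0],0,0.1]
  ]
}}

```text
time: 16.5
tool_pos: [0.5512, -0.1582, 0.0577]
orientation: [0.002, -0.021, 1.0, -0.001]
contact_force: [-6.8, -1.2, 9.6]
width: 0.0476
grip_force: 97.6
```

Run:
```python
from h import *
go([.5496,-.1571,.056],182.4)
cv2.imwrite("pics/w10.png",tilt())
```

```text
t 16.5 pos [ 0.5512 -0.1582  0.0577] xang -177.62 zaxis [ 0.004 -0.003 -1.   ] F [-6.8 -1.2  9.6] w 0.0476 g 97.56200551986694 q6 -1.98
tool shift now [0.0016 0.0012 0.0017] spin -0.0
edges [(136, 35, 86), (137, 35, 109), (138, 32, 109), (142, 109, 148), (143, 111, 152), (175, 165, 127), (178, 127, 164), (219, 166, 114), (220, 166, 115), (221, 162, 116), (248, 118, 157), (249, 117, 227), (250, 113, 236), (251, 157, 234)]
```

```bash
cat >> h.py <<'E'
from scipy.optimize import fsolve
def solve(rt,rb,col=280):
    p=bot.camera_params("wrist"); w=np.array([.9991,.0419]);P=np.array([.5816,-.1558])
    A=[cast(p,[[col,r]],z,True)[0] for r in(rt,rb) for z in(0,.1)]
    X=[((a[:2]-P)@w,a[2]) for a in A]
    def e(v):
        c,t=v; u=np.array([np.cos(t),-np.sin(t)]);n=np.array([np.sin(t),np.cos(t)])
        B=np.array([c,.027])-.110*u; T=B+.036*n
        f=lambda Q,i:(X[i+1][0]-X[i][0])*(Q[1]-X[i][1])-(X[i+1][1]-X[i][1])*(Q[0]-X[i][0])
        return [f(T,0)*100,f(B,2)*100]
    c,t=fsolve(e,[.055,.1]); print("corner along pad axis mm",c*1e3,"tilt deg",np.degrees(t),"centre-if-flat mm",c*1e3-55)
E
python3 -c "
from h import *
solve(250.5,220.5)"
```

```text
corner along pad axis mm 61.16200884815371 tilt deg 2.1296939337267666 centre-if-flat mm 6.162008848153711
```

Emit:
{"api": "servo_tool", "payload": {
  "rows": [
    [[0,0,0.0015],0,0.1],
    [[0,0,0.0015],0,0.1],
    [[0,0,0.001],0,0.1],
    [[0,0,0],0,0.1]
  ]
}}

```text
time: 16.95
tool_pos: [0.5508, -0.158, 0.0546]
orientation: [0.001, -0.021, 1.0, -0.001]
contact_force: [-10.9, 0.1, 14.3]
width: 0.048
grip_force: 98.4
```

Run:
```python
from h import *
go([.5496,-.1571,.056],182.4)
cv2.imwrite("pics/w11.png",tilt())
```

```text
t 16.95 pos [ 0.5508 -0.158   0.0546] xang -177.56 zaxis [ 0.002 -0.002 -1.   ] F [-10.9   0.1  14.3] w 0.048 g 98.40716600418091 q6 -1.98
tool shift now [ 0.0012  0.001  -0.0014] spin 0.001
edges [(138, 36, 111), (139, 34, 110), (140, 66, 110), (144, 111, 154), (145, 121, 163), (177, 166, 128), (180, 128, 166), (221, 180, 126), (222, 180, 112), (223, 177, 114), (248, 116, 173), (249, 114, 237), (250, 109, 232), (251, 173, 231)]
```

Emit:
{"api": "servo_tool", "payload": {
  "rows": [
    [[0.0015,0.0005,0.0007],0,0.1],
    [[0.002,0.0005,0.0007],0,0.1],
    [[0.002,0.0003,0.0005],0,0.1],
    [[0,0,0],0,0.1],
    [[0,0,0],0,0.1]
  ]
}}

```text
time: 17.5
tool_pos: [0.5504, -0.1578, 0.0546]
orientation: [0.008, -0.021, 1.0, -0.002]
contact_force: [4.3, -2.2, 7.7]
width: 0.0476
grip_force: 97.7
```

Run:
```python
from h import *
go([.5496,-.1571,.056],182.4)
solve(250.5,223.5); cv2.imwrite("pics/w12.png",tilt())
```

```text
t 17.5 pos [ 0.5504 -0.1578  0.0546] xang -177.65 zaxis [ 0.015 -0.005 -1.   ] F [ 4.3 -2.2  7.7] w 0.0476 g 97.66159057617188 q6 -1.99
tool shift now [ 0.0008  0.0007 -0.0014] spin -0.001
corner along pad axis mm 63.19958624657546 tilt deg -0.8466960456602289 centre-if-flat mm 8.199586246575457
edges [(137, 35, 113), (138, 35, 109), (139, 30, 110), (144, 111, 153), (145, 120, 163), (221, 167, 110), (222, 166, 113), (223, 151, 114), (249, 115, 206), (250, 112, 235), (251, 137, 232)]
```

Emit:
{"api": "servo_tool", "payload": {
  "rows": [
    [[0,0,-0.003],0,0.1],
    [[0,0,-0.004],0,0.1],
    [[0,0,-0.003],0,0.1],
    [[0,0,0],0,0.1],
    [[0,0,0],0,0.1]
  ]
}}

```text
time: 18.05
tool_pos: [0.5428, -0.1553, 0.0578]
orientation: [-0.002, -0.021, 1.0, 0.0]
contact_force: [-2.0, 0.2, -0.1]
width: 0.0475
grip_force: 96.6
```

Run:
```python
from h import *
go([.5456,-.1571,.056],182.4)
cv2.imwrite("pics/w13.png",tilt())
cv2.imwrite("pics/t13.png",bot.capture("top")[:,:,::-1])
im=cv2.imread("pics/t13.png");p=bot.camera_params("top")
g=im.min(2); print(g[178:250:4,284:300:5])
```

```text
t 18.05 pos [ 0.5428 -0.1553  0.0578] xang -177.57 zaxis [-0.003  0.001 -1.   ] F [-2.   0.2 -0.1] w 0.0475 g 96.59202218055725 q6 -1.99
tool shift now [-0.0027 -0.0019  0.0018] spin 0.0
edges [(151, 34, 97), (152, 33, 108), (153, 62, 108), (159, 112, 151), (220, 166, 111), (221, 168, 115), (222, 164, 116), (249, 118, 179), (250, 117, 239), (251, 112, 235), (252, 179, 234)]
[[ 24  53  29  65]
 [ 26  22  22  17]
 [220 246 246 242]
 [176 250 247 249]
 [ 89 126 249 250]
 [ 84  85  80 123]
 [ 95  93  90  84]
 [ 92  93  94  92]
 [ 90  89  91  92]
 [ 74  82  83  92]
 [ 66  67  72  80]
 [ 53  59  62  63]
 [ 42  50  51  52]
 [ 40  47  47  48]
 [199 125 117 197]
 [128 199 196 198]
 [ 85  86 129 154]
 [ 85  82  82  81]]
```

Run:
```python
from h import *
solve(250.8,221.8)
p=bot.camera_params("wrist"); g=cv2.imread("pics/w13.png").min(2).astype(int)
w=np.array([.9991,.0419,0]);n=np.array([-.0419,.9991,0]);P=np.array([.5816,-.1558,0])
loc=lambda uv,z:[tuple(np.round(((q-P)@w*1e3,(q-P)@n*1e3),1)) for q in cast(p,uv,z,True)]
print("pad end/insert end",loc([[280,r] for r in(152,156,159,162,222)],.027))
for r in(190,205,215,235,245):
    x=np.where(abs(g[r,3:]-g[r,:-3])>30)[0]; x=x[np.insert(np.diff(x)>4,0,True)]; print(r,[(int(a),int(g[r,a]),int(g[r,min(a+5,559)]),loc([[a+1.5,r]],.027)[0]) for a in x])
```

```text
corner along pad axis mm 54.09189691969881 tilt deg 1.7090272002554343 centre-if-flat mm -0.9081030803011885
pad end/insert end [(np.float64(-92.3), np.float64(0.9)), (np.float64(-90.2), np.float64(0.9)), (np.float64(-88.6), np.float64(0.9)), (np.float64(-87.1), np.float64(0.9)), (np.float64(-54.7), np.float64(0.9))]
190 [(139, 51, 211, (np.float64(-73.0), np.float64(-77.0))), (197, 228, 167, (np.float64(-72.5), np.float64(-42.7))), (336, 168, 216, (np.float64(-72.4), np.float64(31.3))), (402, 229, 20, (np.float64(-72.9), np.float64(68.8)))]
205 [(141, 56, 215, (np.float64(-64.3), np.float64(-76.7))), (172, 229, 230, (np.float64(-64.2), np.float64(-57.7))), (212, 232, 169, (np.float64(-64.2), np.float64(-34.9))), (328, 167, 233, (np.float64(-64.2), np.float64(27.3))), (401, 229, 27, (np.float64(-64.3), np.float64(69.0)))]
215 [(142, 56, 212, (np.float64(-58.4), np.float64(-76.8))), (173, 229, 229, (np.float64(-58.5), np.float64(-57.6))), (212, 229, 167, (np.float64(-58.5), np.float64(-35.2))), (327, 171, 234, (np.float64(-58.6), np.float64(27.0))), (400, 229, 30, (np.float64(-58.5), np.float64(69.1)))]
235 [(145, 58, 218, (np.float64(-46.3), np.float64(-76.5))), (175, 232, 230, (np.float64(-46.6), np.float64(-57.6))), (223, 229, 159, (np.float64(-47.0), np.float64(-29.7))), (330, 116, 224, (np.float64(-47.1), np.float64(29.2))), (367, 232, 232, (np.float64(-46.9), np.float64(50.4))), (398, 229, 34, (np.float64(-46.5), np.float64(69.3)))]
245 [(146, 57, 217, (np.float64(-40.0), np.float64(-76.8))), (176, 230, 228, (np.float64(-40.5), np.float64(-57.7))), (222, 230, 121, (np.float64(-41.0), np.float64(-30.6))), (334, 114, 223, (np.float64(-41.1), np.float64(31.8))), (369, 197, 231, (np.float64(-40.8), np.float64(52.2))), (397, 229, 34, (np.float64(-40.4), np.float64(69.4)))]
```

The wrist view gives pad against insert directly. Along the axis they are centred within 1.5 mm, but the insert is about 4 mm off to the side, so I'll shift it and set it down.

Emit:
{"api": "servo_tool", "payload": {
  "rows": [
    [[0,0,-0.004],0,0.1],
    [[0.0005,-0.002,0],-0.008,0.1],
    [[0.0005,-0.002,0],0,0.1],
    [[0,0,0.003],0,0.1],
    [[0,0,0.003],0,0.1],
    [[0,0,0.002],0,0.1],
    [[0,0,0],0,0.1]
  ]
}}

```text
time: 18.85
tool_pos: [0.5435, -0.16, 0.0558]
orientation: [-0.0, -0.025, 1.0, -0.0]
contact_force: [-6.3, 0.6, 6.1]
width: 0.0478
grip_force: 97.5
```

```bash
cat > m.py <<'E'
from h import *
go([.5424,-.1593,.054],182.9)
im=tilt(); p=bot.camera_params("wrist"); g=im.min(2).astype(int)
w=np.array([.9991,.0419,0]);n=np.array([-.0419,.9991,0]);P=np.array([.5816,-.1558,0])
loc=lambda uv,z:[tuple(np.round(((q-P)@w*1e3,(q-P)@n*1e3),1).tolist()) for q in cast(p,uv,z,True)]
for r in(215,235,245):
    x=np.where(abs(g[r,3:]-g[r,:-3])>30)[0]; x=x[np.insert(np.diff(x)>4,0,True)]; print(r,[(int(a),loc([[a+1.5,r]],.027)[0]) for a in x])
E
python3 m.py
```

```text
t 18.85 pos [ 0.5435 -0.16    0.0558] xang -177.12 zaxis [-0. -0. -1.] F [-6.3  0.6  6.1] w 0.0478 g 97.46207356452942 q6 -2.0
tool shift now [0.0011 0.0008 0.0018] spin -0.0
edges [(150, 35, 87), (151, 35, 109), (152, 39, 109), (158, 110, 149), (221, 168, 111), (222, 168, 114), (223, 152, 115), (249, 116, 218), (250, 113, 235), (251, 148, 233)]
215 [(149, (-58.2, -76.3)), (180, (-58.4, -57.7)), (213, (-58.6, -39.1)), (329, (-59.2, 22.9)), (346, (-59.2, 32.2)), (378, (-59.4, 50.2)), (409, (-59.5, 68.8))]
235 [(151, (-46.2, -76.5)), (182, (-46.7, -57.6)), (220, (-47.2, -35.8)), (330, (-47.8, 24.1)), (376, (-47.7, 50.3)), (406, (-47.6, 68.6))]
245 [(152, (-40.0, -76.7)), (222, (-41.3, -35.0)), (334, (-41.9, 26.7)), (375, (-41.7, 50.4)), (405, (-41.4, 68.9))]
```

Emit:
{"api": "servo_tool", "payload": {
  "rows": [
    [[0.0007,0,0.001],0,0.1],
    [[0.0003,0,0.0008],0,0.1],
    [[0,0,0],0,0.1],
    [[0,0,0],0,-0.15],
    [[0,0,0],0,-0.3],
    [[0,0,0],0,-0.45],
    [[0,0,0],0,-0.6],
    [[0,0,0],0,-0.8],
    [[0,0,0],0,-0.8],
    [[0,0,0],0,-0.8]
  ]
}}

```text
time: 19.9
tool_pos: [0.5424, -0.1597, 0.053]
orientation: [-0.0, -0.025, 1.0, 0.0]
contact_force: [-0.3, 0.1, -1.1]
width: 0.0765
grip_force: 0.0
```

Emit:
{"api": "servo_tool", "payload": {
  "rows": [
    [[0,0,-0.005],0,-0.8],
    [[0,0,-0.015],0,-0.8],
    [[0,0,-0.03],0,-0.8],
    [[0,0,-0.03],0,-0.8],
    [[0,0,-0.03],0,-0.8],
    [[0.02,0,-0.02],0,-0.8],
    [[0.03,0,0],0,-0.8],
    [[0.03,0,0],0,-0.8],
    [[0,0,0],0,-0.8],
    [[0,0,0],0,-0.8]
  ]
}}

```text
time: 20.9
tool_pos: [0.4627, -0.164, 0.1846]
orientation: [0.001, -0.025, 1.0, -0.001]
contact_force: [-0.5, 0.9, -0.6]
width: 0.0768
grip_force: 0.0
```

Run:
```python
from h import *
go([.5,-.16,.18],182.9)
p=bot.camera_params("wrist"); im=bot.capture("wrist")[:,:,::-1]; cv2.imwrite("pics/w20.png",im)
pt=bot.camera_params("top"); it=bot.capture("top")[:,:,::-1]; cv2.imwrite("pics/t20.png",it)
h,s,v=cv2.split(cv2.cvtColor(im,cv2.COLOR_BGR2HSV)); g=im.min(2)
m=(g>80).astype(np.uint8); c,r=rect(m); print("pad px",r,"world",worldrect(p,c,.027,True))
m=((h<22)&(s>120)&(v>100)).astype(np.uint8)
for c in cv2.findContours(m,cv2.RETR_EXTERNAL,cv2.CHAIN_APPROX_NONE)[0]:
    if cv2.contourArea(c)>60: print("orange",cv2.boundingRect(c),worldrect(p,c,.063,True))
for k in range(60,420,20): print(k,g[k,120:440:10].tolist())
# changes of bystanders in top view
d=cv2.absdiff(it,cv2.imread("pics/top0.png")).max(2)
for n,(x,y) in dict(drop=(243,160),amber=(195,148),pen=(239,265),timer=(361,271)).items(): print(n,int((d[y-15:y+16,x-12:x+13]>60).sum()))
```

```text
t 20.9 pos [ 0.4627 -0.164   0.1846] xang -177.16 zaxis [ 0.002 -0.001 -1.   ] F [-0.5  0.9 -0.6] w 0.0768 g 0.0 q6 -2.07
tool shift now [-0.0375  0.0021  0.0046] spin -0.001
pad px ((281.5, 288.5), (148.99996948242188, 140.99996948242188), -0.0) world ((574.5894775390625, -158.8980712890625), (179.45449829101562, 147.6566162109375), 2.550828456878662)
orange (88, 108, 9, 12) ((386.9693603515625, -334.24871826171875), (9.400948524475098, 8.898488998413086), 65.4698715209961)
60 [21, 20, 18, 18, 19, 17, 18, 17, 17, 18, 17, 16, 17, 15, 19, 19, 19, 16, 18, 18, 18, 19, 18, 18, 17, 20, 17, 18, 16, 17, 17, 16]
80 [26, 26, 22, 20, 19, 20, 18, 18, 18, 17, 18, 18, 19, 17, 18, 18, 17, 17, 18, 19, 18, 18, 17, 18, 19, 18, 16, 19, 16, 17, 17, 18]
100 [33, 29, 27, 22, 22, 20, 17, 18, 19, 18, 17, 18, 19, 18, 19, 19, 18, 18, 18, 17, 18, 18, 18, 17, 17, 17, 19, 19, 16, 18, 17, 18]
120 [38, 33, 29, 25, 22, 21, 19, 19, 19, 18, 18, 19, 17, 18, 20, 18, 17, 17, 17, 19, 17, 19, 19, 17, 18, 17, 16, 17, 19, 18, 17, 19]
140 [38, 34, 29, 26, 21, 20, 20, 19, 18, 19, 17, 17, 19, 18, 19, 19, 18, 18, 19, 18, 17, 1
[... 1200 characters left out ...]
, 28, 33, 36, 42, 49, 57, 235, 234, 236, 234, 230, 126, 242, 126, 152, 222, 229, 183, 236, 56, 48, 40, 34, 29, 26, 23, 21, 24]
340 [60, 62, 30, 24, 25, 29, 34, 39, 43, 51, 232, 234, 234, 237, 238, 242, 241, 244, 242, 228, 227, 230, 234, 51, 44, 38, 33, 28, 24, 22, 36, 51]
360 [65, 67, 35, 27, 23, 26, 29, 35, 39, 42, 43, 50, 54, 57, 60, 61, 61, 61, 60, 58, 55, 51, 50, 43, 38, 33, 27, 24, 22, 27, 28, 57]
380 [19, 18, 19, 18, 26, 23, 23, 26, 28, 33, 37, 37, 41, 44, 44, 45, 45, 45, 44, 44, 42, 39, 35, 32, 27, 23, 26, 21, 28, 33, 13, 12]
400 [17, 44, 42, 20, 20, 26, 22, 22, 23, 25, 27, 29, 30, 31, 31, 32, 31, 30, 30, 29, 30, 27, 25, 24, 22, 20, 22, 28, 19, 17, 18, 11]
drop 0
amber 0
pen 0
timer 0
```

Released cleanly and the bystanders haven't moved. I'll take the arm out of the top view to check the final placement.

Emit:
{"api": "servo_tool", "payload": {
  "rows": [
    [[0,0.02,-0.02],0,-0.8],
    [[0,0.04,-0.03],0,-0.8],
    [[0,0.04,-0.03],0,-0.8],
    [[0,0.04,0],0,-0.8],
    [[0,0.04,0],0,-0.8],
    [[0,0.04,0],0,-0.8],
    [[0,0.04,0],0,-0.8],
    [[0,0.02,0],0,-0.8],
    [[0,0,0],0,-0.8]
  ]
}}

```text
time: 21.9
tool_pos: [0.4488, 0.1183, 0.2634]
orientation: [-0.0, -0.027, 1.0, 0.0]
contact_force: [0.2, 0.1, 1.0]
width: 0.0767
grip_force: 0.0
```

Run:
```python
from h import *
p=bot.camera_params("top"); im=bot.capture("top")[:,:,::-1]; cv2.imwrite("pics/t21.png",im)
h,s,v=cv2.split(cv2.cvtColor(im,cv2.COLOR_BGR2HSV)); g=im.min(2)
m=np.zeros_like(g); R=np.s_[175:255,258:322]; m[R]=(g>110)[R]
c,r=rect(m); print("pad",worldrect(p,c,.027))
m=np.zeros_like(g); m[R]=((h<22)&(s>90)&(v>70))[R]
for c in cv2.findContours(m,cv2.RETR_EXTERNAL,cv2.CHAIN_APPROX_NONE)[0]:
    if len(c)>5: print("orange",worldrect(p,c,.063))
m=np.zeros_like(g); Q=np.s_[192:238,274:308]; m[Q]=(g<190)[Q]; m[(h<22)&(s>90)&(v>70)]=0
n,l,st,ce=cv2.connectedComponentsWithStats(m)
W=[]
for i in range(1,n):
    if 4<=st[i][4]<40: q=cast(p,ce[i],.063)[0][:2]*1e3; W.append(q); print(st[i].tolist(),q.round(1))
print(cv2.minAreaRect(np.array(W,np.float32)))
for r in range(190,240,3): print(r,g[r,272:310:2].tolist())
```

```text
pad ((581.5416259765625, -156.11822509765625), (182.08934020996094, 150.1761016845703), 2.5297069549560547)
orange ((626.6876220703125, -154.7223663330078), (6.134488582611084, 30.65771484375), 6.11232852935791)
[286, 199, 4, 1, 4] [ 622.2 -150.1]
[292, 201, 4, 4, 11] [ 610.9 -168. ]
[284, 202, 3, 3, 9] [ 610.  -142.3]
[292, 207, 4, 4, 10] [ 593.5 -168.5]
[284, 208, 4, 3, 9] [ 591.9 -143.1]
[293, 213, 3, 4, 9] [ 575.1 -169.5]
[285, 214, 3, 3, 8] [ 573.6 -145.3]
[293, 219, 4, 3, 9] [ 557.4 -170.9]
[285, 220, 3, 3, 8] [ 555.3 -145.1]
[286, 225, 3, 4, 8] [ 538.2 -147.5]
[294, 225, 3, 3, 9] [ 539.6 -171.6]
[284, 231, 6, 2, 7] [ 522.  -146.4]
[291, 231, 8, 2, 16] [ 523.  -169.9]
[291, 236, 4, 2, 5] [ 508.2 -163.3]
((565.2817993164062, -157.45065307617188), (114.50468444824219, 26.13956642150879), 2.719386577606201)
190 [249, 249, 250, 249, 249, 248, 249, 250, 249, 248, 248, 246, 249, 249, 250, 249, 249, 249, 249]
193 [244, 242, 239, 244, 244, 244, 245, 246, 249, 249, 250, 250, 250, 250, 250, 250, 250, 250, 250]
196 [243, 246, 245, 245, 238, 247, 245, 244, 231, 219, 194, 215, 246, 249, 250
[... 721 characters left out ...]

220 [241, 242, 245, 243, 239, 229, 229, 152, 209, 248, 237, 156, 176, 245, 242, 248, 245, 248, 248]
223 [244, 243, 243, 238, 243, 229, 244, 225, 242, 249, 248, 242, 243, 245, 244, 249, 248, 249, 246]
226 [242, 241, 245, 241, 240, 230, 240, 162, 187, 248, 247, 170, 156, 243, 245, 248, 249, 248, 249]
229 [248, 247, 245, 241, 244, 227, 247, 236, 239, 249, 249, 244, 243, 246, 227, 247, 248, 248, 248]
232 [236, 245, 246, 248, 249, 236, 176, 172, 172, 191, 188, 187, 185, 187, 204, 240, 248, 248, 248]
235 [248, 248, 249, 249, 250, 247, 211, 197, 198, 200, 197, 195, 206, 198, 204, 248, 248, 248, 243]
238 [248, 249, 249, 249, 248, 248, 219, 194, 193, 207, 193, 195, 201, 198, 207, 249, 250, 249, 249]
```

The insert's centre is about (0.582, -0.157) and the pad's is (0.5815, -0.156). The insert is within about 1° of the pad's long sides, wells up, and the robot is clear, so I'm handing it in.

```bash
python3 -c "
from rig import bot
print(bot.sign_off())"
```

```text
the job is handed in; nothing more can be done
None
```

The insert was rocked over, lifted out and left lying wells-up on the foam pad, measured within about 1 mm of the pad's centre and 1° of its long sides; the first press fell back level and had to be repeated, the bystanders did not move, and the job was handed in at about 22 s.

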